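# Knock the motif die out of a printing block

### The arm

A 6-joint arm with a two-finger parallel gripper is mounted at the origin on the work surface. World frame = base frame: x ahead of the robot, y to its left, z up, the work surface at z = 0. Lengths are in m, angles in rad, forces in N, time in s.
With the tool pointing down it reaches from about 0.25 to 0.775 m from the base axis. Payload 4 kg.
Tool frame: the origin (TCP) lies midway between the tips of the shut fingers; the grasp point (between the pads) lies 19 mm behind it; z points along the fingers, y is the direction in which the jaws open and shut (so a half turn about z gives the same grasp; the last joint's range is limited). The gripper opens to 94 mm and grips with 3 to 60 N. Pads are 16 mm wide; open, the fingers measure 119 mm over their backs; the gripper's body (75 mm by 177 mm) begins 78 mm behind the grasp point.
Start: joints at [1.124, 0.087, 1.371, -0, 1.684, -0.103], TCP at [0.185, 0.518, 0.206] pointing down, gripper open.
Joint ranges: [-3.1, 3.1], [-0.76, 2.03], [0.27, 2.55], [-1.08, 4.22], [0.17, 2.65], [-2.57, 2.57]. Speed limits (rad/s): [2.79, 2.79, 3.14, 3.14, 3.14, 3.14].

### API

Orientations are given as [roll, pitch, yaw] about the fixed x, y, z axes, in that order (R = Rz(yaw) Ry(pitch) Rx(roll)).
In Python, from bench import get_obs, snapshot, ticket gives the robot as it stands.
- The arm moves only by the shell command python3 -m creep 'ROWS' [OPENING]. ROWS is JSON, a list that holds one entry, the list of rows, each a list of 4 numbers: the shift along the tool's x, y, z in mm, then the turn about the tool's z in degrees. A call has 1 to 8 rows; each row shifts and turns the commanded pose from where the row before left it, along the tool's axes as they then stand; what a row does not reach is not made up. A row lasts 1/8 s, in which the tool goes at most 62.5 mm and 10.7 degrees, less where a joint would pass 70% of its speed; a pose out of reach is approached as far as the arm can. A call with a gripper value outside its range is refused whole. OPENING is the opening, from 0 (shut) to 1 (fully open), set as the call begins (- or left out, the last holds). The fingers move at their own pace and stop on an object; the grip force is fixed at half the most. Time passes only in rows, so rows that do not move let the fingers close. It gives the time, the measured TCP pose, the force and the opening at its end, in the units of the state.
- get_obs(): the state, without advancing time (a new reading comes with each control period).
- snapshot(name): name is "scene" or "top"; returns a dict with "color" (480x640x3 uint8, red, green, blue), "depth" (480x640 float32, m along the optical axis (not along the pixel's ray), 0 where there is no reading), "fx", "fy", "cx", "cy" (pixels), "extrinsics" (4x4, takes a point from world to camera coordinates). Camera axes: x right, y down, z forward; pixel columns grow to the right and rows downward; lengths in m; the calibration is good to about 2 mm. A picture is of the moment at which its call begins.
- ticket.close_job(): hands the job in, once; it reports no verdict.
The state is a dict: "time": time; "joint_positions": joint angles; "qvel": joint speeds; "joint_torque": joint torques, N m; "tool_pos": TCP position; "ee_rot": TCP orientation; "wrist_force": force on the tool from outside, world axes, zero at the start; "wrist_torque": the same for the moment, N m; "width": finger opening in m.
Only numpy, scipy, OpenCV 4.12 (cv2) and the standard library are available. Lean on these libraries where they do the work, as an engineer would, in place of code of your own. Each camera call takes 0.05 s, during which the arm holds its last target. There are 200 camera calls.

### The job

The brass-faced motif die is stuck tight in the pocket of the long printing block. Set the block, die upwards, over the pin of the knock-out stand, feel gently for the access hole in its underside and press the block down until it sits fully home on the post and the pin has poked the die up; never lean hard on the stand. Then lift the die out by its raised sides, lay it face up in the middle of the wooden tray without dropping it, leave the empty block sitting on the stand, and do not disturb the bowl, the spare block or the jar.

Things in the scene. Friction and masses are not known exactly. Their poses are not given: they have to be found in the camera images.
- block_center (a point): Centre, half-way up, of the long teak printing block: 110 long (x axis), 56 wide (y axis), 36 high, about 500 g with the die; plain flat sides, gripped across the 56 mm width. It starts flat on the table, carved face and brass die up (z axis out of the face). Its underside is flat.
- block: The same block; origin at its underside, below its centre. A pocket 37.5 square, 24 deep in mid-face holds the die. From its floor an access hole, 12.5 in diameter, goes straight down through the 12 mm thick bottom. Drilled by eye: central across the width, but up to 8 mm off centre either way along the length; unseen from above, so feel for it. Over 40 N on stand or pin at any time spoils it.
- die_center (a point): Centre, half-way up, of the motif die: 36 by 36 by 24 high, about 120 g, wooden body with a 4 mm brass face and a copper-coloured rosette of 1.5 mm relief; z axis out of the face, sides along x and y. It starts fully in the pocket, face flush with the block's, so its sides cannot be gripped. With the block home on the stand it stands 12 mm proud.
- die: The same die; origin at the centre of its underside. Two sprung brass cheeks low in the pocket's +y and -y walls grip it: pushing it up takes some 6 to 25 N (most when the hole is far off centre) over the first 5 to 9 mm, then they spring in below it and it stands loose. Lower it into the tray: a drop of over 10 mm spoils its face.
- stand_top (a point): Centre of the flat top of the knock-out stand's wooden post, 45 above the table, post 44 in diameter. From it an upright steel pin, 9 in diameter with a bevelled tip, sticks up 24. A block fully home has its underside on this top, its centre 18 above this point.
- stand: The knock-out stand, fixed to the table; origin under its centre. Round dark iron base 110 in diameter and 12 thick, with the wooden post and steel pin upright in its middle.
- tray_in (a point): Centre of the inner floor of the wooden tray, 6 above the table.
- tray: Open wooden tray for dies, fixed to the table; origin under its centre. Outside 150 (x axis) by 120 (y axis) by 16 high, walls and floor 6.
- bowl: Bystander: orange plastic bowl, 96 in diameter, 45 high; origin at the centre of its underside.
- spare_block: Bystander: small printing block 70 by 52 by 40 with nine dark round studs and no die; origin at the centre of its underside.
- jar: Bystander: amber glass dye jar with a brass lid, 48 in diameter, 62 high; origin at the centre of its underside.
Not all that is in view belongs to the job. Several things look just like the stand: the one meant starts farthest from the robot's base. Of the things shaped like the die, the brass one is meant.

How it is judged:
By the outcome, as a careful person would: the job done as asked, in the order asked, and still so for the second after the job is handed in, with the robot touching nothing.
It also fails if it takes over 72 s, if anything falls off the work surface, if the arm or the gripper's body presses on something with over 40 N, if the wrist force passes 120 N, or if a joint passes its speed limit or range.

## Working session

There is one attempt and no reset: what is moved stays moved. The work goes in short steps, Python scripts to look and compute and a shell command to move; the robot and the scene stay as the last step left them, time stands still between calls to the robot, and variables do not carry over. Pictures are saved under pics/ and viewed, on a budget of 10 in all, crops included, one or two more only if the job needs it, and the job is handed in when it is done.

```bash
mkdir -p pics; ls; python3 - <<'E'
from bench import get_obs, snapshot
import cv2,numpy as np
o=get_obs();print(o)
for n in("top","scene"):
    s=snapshot(n);np.savez(f"{n}0.npz",**s);cv2.imwrite(f"pics/{n}0.png",s["color"][:,:,::-1]);print(n,s["fx"],s["cx"],s["cy"],s["extrinsics"].round(3).tolist())
E
```

```text
pics
{'time': 0.0, 'joint_positions': array([ 1.12388706e+00,  8.79291553e-02,  1.37225506e+00, -1.57587473e-05,
        1.68357008e+00, -1.03122825e-01]), 'qvel': array([-0.0002993 , -0.00061114,  0.00166431, -0.00048872, -0.00018779,
       -0.00053421]), 'joint_torque': array([ 4.17480060e-04, -3.40174413e+01, -3.02433729e+01,  7.17628794e-02,
        3.28706007e-02, -1.60812201e-04]), 'tool_pos': array([0.18516462, 0.5173154 , 0.20431788]), 'ee_rot': array([-3.13944089e+00, -2.06939443e-04,  2.79780424e+00]), 'wrist_force': array([0.27509434, 0.49512312, 0.03554459]), 'wrist_torque': array([ 0.02505388, -0.01658624, -0.0424197 ]), 'width': 0.09384952593461958}
top 558.1768590506541 319.3589143024262 238.51198450065436 [[-0.015, -1.0, -0.021, 0.008], [-0.99, 0.017, -0.141, 0.537], [0.141, 0.019, -0.99, 0.965], [0.0, 0.0, 0.0, 1.0]]
scene 434.0400550320114 321.951135169019 234.60015008284805 [[0.408, 0.913, -0.011, -0.21], [0.753, -0.343, -0.562, -0.376], [-0.516, 0.221, -0.827, 1.222], [0.0, 0.0, 0.0, 1.0]]
```

View pics/top0.png

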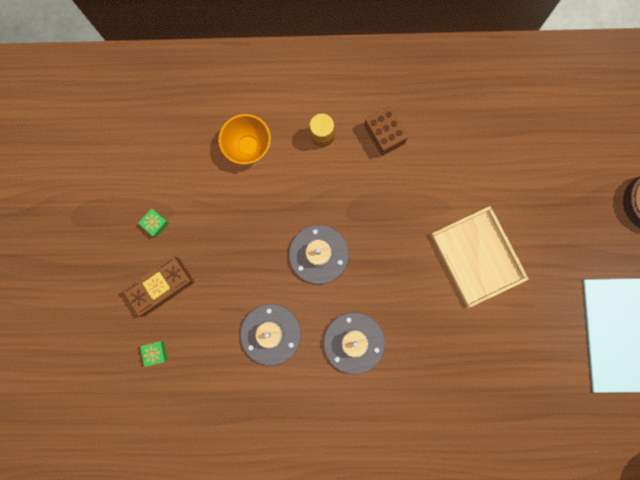

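View pics/scene0.png

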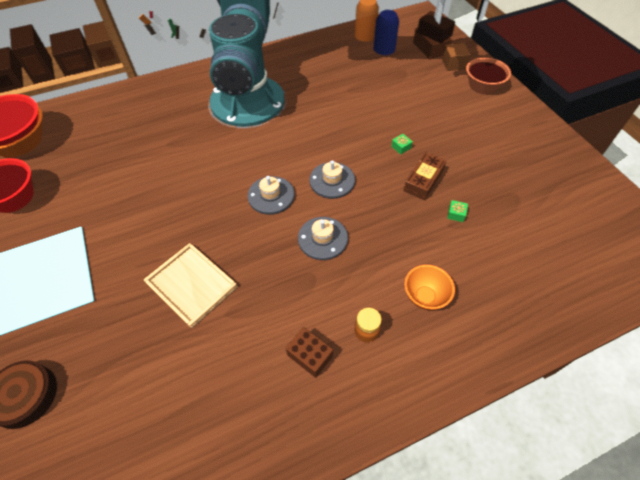

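The top view shows the block at (157,286), with its brass die at (156,286) and green decoys at (152,222) and (153,354). The stands are at (318,253), (270,335) and (355,343). The first is farthest from the base (base at about row 549), so it's the target. The tray is at (480,257), and the bowl, jar and spare block are along the top. The scene view agrees.

```bash
cat > h.py <<'E'
import numpy as np,cv2
def cloud(s):
    v,u=np.mgrid[:480,:640];d=s["depth"]
    p=np.stack([(u-s["cx"])/s["fx"]*d,(v-s["cy"])/s["fy"]*d,d],-1)
    E=s["extrinsics"];w=(p-E[:3,3])@E[:3,:3]; w[d==0]=np.nan
    return w
def proj(s,P):
    c=s["extrinsics"][:3,:3]@np.array(P)+s["extrinsics"][:3,3]; return c[0]/c[2]*s["fx"]+s["cx"],c[1]/c[2]*s["fy"]+s["cy"]
def rect(w,m):
    p=w[m][:,:2]; (c,sz,a)=cv2.minAreaRect((p*1000).astype(np.float32)); return np.round(c,1),np.round(sz,1),round(a,1),len(p),np.round(np.median(w[m][:,2])*1000,1),np.round(p.mean(0)*1000,1)
def near(w,x,y,r): return np.hypot(w[...,0]-x,w[...,1]-y)<r
E
python3 - <<'E'
from h import *
for n in("top","scene"):
    s=dict(np.load(n+"0.npz"));w=cloud(s);z=w[...,2];print(n)
    T=dict(np.load("top0.npz"));wt=cloud(T)
    g=lambda u,v:wt[v,u,:2]
    tb=near(w,*g(180,380),.03); print("table z",np.median(z[tb])*1000,np.std(z[tb])*1000)
    b=g(157,286); m=near(w,*b,.075)&(z>.028)&(z<.045)
    lab=cv2.connectedComponents(m.astype(np.uint8))[1]; k=np.bincount(lab[lab>0]).argmax(); print("block",rect(w,lab==k))
    c=s["color"].astype(int); br=(lab==k)&(c[...,0]>170)&(c[...,1]>120); print("die",rect(w,br))
    for q in((318,253),(270,335),(355,343)):
        t=g(*q); m=near(w,*t,.04)&(z>.038)&(z<.052); print("stand",rect(w,m))
        m=near(w,*t,.04)&(z>.056); print("  pin",rect(w,m) if m.sum()>2 else m.sum())
        m=near(w,*t,.075)&(z>.007)&(z<.017); print("  base",rect(w,m))
    t=g(480,257); m=near(w,*t,.11)&(z>.011)&(z<.022);print("tray",rect(w,m))
    m=near(w,*t,.04);print("tray floor z",np.median(z[m]))
    for q in((245,140),(321,125),(386,128)):
        t=g(*q); m=near(w,*t,.06)&(z>.02); print("by",rect(w,m))
E
```

```text
top
table z -0.18967763258215758 1.8569968280547506
block (array([458.4, 293.1]), array([ 57.7, 110.8]), 34.0, 1959, np.float64(35.8), array([457.7, 292.3]))
die (array([458. , 293.5]), array([38.9, 38.4]), 34.5, 444, np.float64(35.8), array([458.1, 293.5]))
stand (array([512.5,   1.7]), array([42.9, 43.1]), 43.0, 462, np.float64(44.6), array([512.2,   1.8]))
  pin (array([512.7,   1.4]), array([8.2, 7. ]), 0.4, 26, np.float64(68.1), array([512.2,   1.4]))
  base (array([513. ,   1.9]), array([108.9, 107.9]), 89.0, 2188, np.float64(11.7), array([511.6,   1.7]))
stand (array([368.8,  90.7]), array([43.9, 43.1]), 89.2, 494, np.float64(44.8), array([368.8,  90.3]))
  pin (array([368.6,  91.1]), array([9. , 6.8]), 89.3, 25, np.float64(68.0), array([368.8,  90.7]))
  base (array([368.1,  90.7]), array([107.3, 108.9]), 89.1, 2296, np.float64(11.8), array([368.4,  90.2]))
stand (array([351.2, -59.4]), array([43.6, 43.1]), 89.5, 506, np.float64(44.7), array([351.4, -59.1]))
  pin (array([351.6, -59.1]), array([6.9, 6.9]), 0.6, 22, np.float64(68.7), array([351.4, -59.2]))
  base (array([351.8
[... 1498 characters left out ...]
, 237, np.float64(44.5), array([355.7, -61.5]))
  pin (array([353.4, -60. ]), array([7.1, 8.1]), 45.9, 21, np.float64(66.1), array([353.7, -60.6]))
  base (array([352.4, -60.7]), array([107.5, 109.7]), 54.7, 957, np.float64(11.9), array([362.4, -63. ]))
tray (array([ 504. , -291.9]), array([152. , 119.6]), 24.1, 775, np.float64(15.4), array([ 509.2, -291.6]))
tray floor z 0.005945000380002532
by (array([725.3, 133.2]), array([93.7, 93.7]), 68.6, 937, np.float64(35.8), array([717.9, 143.4]))
by (array([744.2, -10. ]), array([44.9, 44.5]), 22.9, 656, np.float64(60.2), array([747.6, -13. ]))
by (array([ 741.7, -127.6]), array([71.3, 52.6]), 27.6, 1223, np.float64(39.7), array([ 745. , -128.5]))
```

```bash
cat > to.py <<'E'
import sys,numpy as np
from bench import get_obs
# to.py x y z yaw (mm,deg): remaining shift in tool axes + turn
x,y,z,yaw=map(float,sys.argv[1:5]);o=get_obs()
p=np.array(o["tool_pos"])*1000;a=np.degrees(o["ee_rot"]);c,s=np.cos(np.radians(a[2])),np.sin(np.radians(a[2]))
d=np.array([x,y,z])-p
print("t %.2f pos %s rpy %s F %s w %.1f"%(o["time"],p.round(1),a.round(2),np.round(o["wrist_force"],1),o["width"]*1000))
print("rows: dx %.1f dy %.1f dz %.1f turn %.1f"%(c*d[0]+s*d[1],s*d[0]-c*d[1],-d[2],-((yaw-a[2]+90)%180-90)))
E
python3 -m creep '[[[0,0,10,9],[0,0,10,9],[0,0,10,9],[0,0,10,9.3],[0,0,0,0]]]' 1; python3 to.py 458.5 292.8 60 124
```

```text
time: 0.72
tool_pos: [0.185, 0.517, 0.1639]
ee_rot: [-3.139, 0.002, 2.166]
wrist_force: [-0.4, -1.6, 0.7]
width: 0.0941
t 0.72 pos [185.  517.  163.9] rpy [-1.7984e+02  9.0000e-02  1.2411e+02] F [-0.4 -1.6  0.7] w 94.1
rows: dx -339.0 dy 100.7 dz 103.9 turn 0.1
```

```bash
python3 -m creep '[[[-48,14,0,0],[-48,14,0,0],[-48,14,0,0],[-48,14,0,0],[-48,14,0,0],[-48,14,0,0],[-48,14,0,0],[-3,3,0,0]]]'; python3 -m creep '[[[0,0,34,0],[0,0,35,0],[0,0,35,0],[0,0,0,0],[0,0,0,0]]]'; python3 to.py 458.5 292.8 5 124
```

```text
time: 1.72
tool_pos: [0.4608, 0.2912, 0.1656]
ee_rot: [3.141, 0.001, 2.162]
wrist_force: [-0.4, 0.6, 0.3]
width: 0.0938
time: 2.35
tool_pos: [0.4591, 0.2943, 0.0631]
ee_rot: [3.139, -0.0, 2.166]
wrist_force: [-0.1, -0.4, 0.2]
width: 0.0938
t 2.35 pos [459.1 294.3  63.1] rpy [179.87  -0.   124.1 ] F [-0.1 -0.4  0.2] w 93.8
rows: dx -0.9 dy -1.4 dz 58.1 turn 0.1
```

```bash
python3 -m creep '[[[-1,-1,29,0],[0,0,28,0],[0,0,0,0],[0,0,0,0]]]'; python3 -m creep '[[[0,0,0,0],[0,0,0,0],[0,0,0,0],[0,0,0,0],[0,0,0,0],[0,0,0,0],[0,0,0,0],[0,0,0,0]]]' 0.45;python3 to.py 458.5 292.8 5 124
```

```text
time: 2.85
tool_pos: [0.4599, 0.2928, 0.0069]
ee_rot: [3.138, 0.0, 2.165]
wrist_force: [-0.3, 0.1, 0.6]
width: 0.0937
time: 3.85
tool_pos: [0.4589, 0.2921, 0.0047]
ee_rot: [3.14, 0.0, 2.164]
wrist_force: [3.0, 2.0, -0.8]
width: 0.0557
t 3.85 pos [458.9 292.1   4.7] rpy [179.93   0.   124.  ] F [ 3.   2.  -0.8] w 55.7
rows: dx 0.8 dy 0.1 dz -0.3 turn 0.0
```

```bash
python3 -m creep '[[[0,0,-5,0],[0,0,-15,0],[0,0,-25,0],[0,0,-25,0],[0,0,-20,0],[0,0,-5,0],[0,0,0,0]]]'; python3 -m creep '[[[-15,-6,0,0],[-35,-15,0,0],[-45,-20,0,0],[-45,-20,0,0],[-45,-20,0,0],[-45,-20,0,0],[-30,-12,0,0],[-12,-5,0,0]]]';python3 -m creep '[[[0,0,0,0],[0,0,0,0],[0,0,0,0],[0,0,0,0]]]';python3 to.py 513.2 1.3 90 124
python3 - <<'E'
from h import *
from bench import snapshot
for n in("top","scene"):
    s=snapshot(n);np.savez(n+"1.npz",**s);w=cloud(s)
    if n=="scene": cv2.imwrite("pics/s1.png",cv2.resize(s["color"][150:330,230:430,::-1],None,fx=3,fy=3))
E
```

```text
time: 4.72
tool_pos: [0.4581, 0.2917, 0.0994]
ee_rot: [-3.141, -0.0, 2.164]
wrist_force: [-0.2, -0.2, -6.4]
width: 0.0559
time: 5.72
tool_pos: [0.5119, -0.0021, 0.0984]
ee_rot: [-3.14, -0.001, 2.161]
wrist_force: [-0.6, 0.1, -4.6]
width: 0.0559
time: 6.22
tool_pos: [0.5126, 0.0013, 0.0995]
ee_rot: [3.141, -0.0, 2.166]
wrist_force: [-0.4, 1.0, -5.2]
width: 0.0557
t 6.22 pos [512.6   1.3  99.5] rpy [ 1.7999e+02 -1.0000e-02  1.2409e+02] F [-0.4  1.  -5.2] w 55.7
rows: dx -0.3 dy 0.5 dz 9.5 turn 0.1
```

View pics/s1.png

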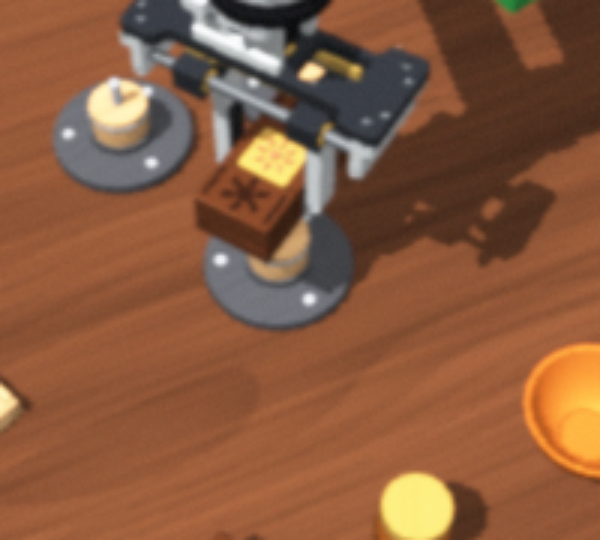

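```bash
python3 -m creep '[[[0,0.5,8,0],[0,0,8,0],[0,0,5,0],[0,0,1,0],[0,0,0,0]]]'|egrep 'pos|force'; for i in 1 2 3 4; do python3 -m creep '[[[0,0,1,0],[0,0,0,0]]]'|egrep 'pos|force'; done
```

```text
tool_pos: [0.5132, 0.0007, 0.0774]
wrist_force: [0.2, -0.2, -5.0]
tool_pos: [0.5132, 0.0007, 0.0767]
wrist_force: [-1.0, -0.5, -5.1]
tool_pos: [0.5131, 0.0007, 0.0754]
wrist_force: [0.0, -0.1, -5.4]
tool_pos: [0.513, 0.0007, 0.0743]
wrist_force: [0.6, 0.1, -5.4]
tool_pos: [0.5132, 0.0007, 0.0734]
wrist_force: [-0.2, -0.2, -5.8]
```

```bash
for i in 1 2 3; do python3 -m creep '[[[0,0,0.5,0],[0,0,0,0]]]'|egrep 'pos|force'; done
```

```text
tool_pos: [0.5133, 0.0007, 0.0731]
wrist_force: [-0.0, -1.1, -4.8]
tool_pos: [0.5135, 0.0006, 0.0728]
wrist_force: [1.3, -0.2, -5.2]
tool_pos: [0.5136, 0.0005, 0.0724]
wrist_force: [1.3, -0.0, -2.6]
```

```bash
for i in 1 2; do python3 -m creep '[[[0,0,0.5,0],[0,0,0,0]]]'|egrep 'pos|force'; done
```

```text
tool_pos: [0.5137, 0.0005, 0.0721]
wrist_force: [0.7, -1.6, -0.8]
tool_pos: [0.5138, 0.0005, 0.0718]
wrist_force: [1.1, -0.8, 0.4]
```

```bash
for i in 1 2 3 4 5 6 7 8 9; do python3 -m creep '[[[1,0,0,0],[0,0,0,0]]]'|egrep 'pos|force'|paste - -; done
```

```text
tool_pos: [0.5137, 0.0007, 0.0716]	wrist_force: [2.1, -3.6, 0.5]
tool_pos: [0.5136, 0.0008, 0.0717]	wrist_force: [4.5, -6.1, 0.0]
tool_pos: [0.5135, 0.001, 0.0719]	wrist_force: [5.5, -6.6, 0.8]
tool_pos: [0.5134, 0.0012, 0.072]	wrist_force: [5.8, -8.0, 0.8]
tool_pos: [0.5133, 0.0015, 0.0722]	wrist_force: [6.4, -9.4, -0.3]
tool_pos: [0.5131, 0.0019, 0.0724]	wrist_force: [8.1, -9.9, -0.1]
tool_pos: [0.5109, 0.0052, 0.0733]	wrist_force: [1.4, -3.9, 7.2]
tool_pos: [0.5107, 0.0057, 0.0733]	wrist_force: [2.4, -5.1, 6.2]
tool_pos: [0.5102, 0.0067, 0.0733]	wrist_force: [2.9, -5.0, 6.9]
```

```bash
python3 -m creep '[[[-4,0,-1,0],[0,0,0,0]]]'|egrep 'pos|force'|paste - -;for i in 1 2 3 4 5 6 7 8; do python3 -m creep '[[[-1,0,0,0],[0,0,0,0]]]'|egrep 'pos|force'|paste - -; done
```

```text
tool_pos: [0.5104, 0.0064, 0.0734]	wrist_force: [-1.1, 1.6, 6.6]
tool_pos: [0.5104, 0.0063, 0.0734]	wrist_force: [-1.8, 2.6, 8.0]
tool_pos: [0.5104, 0.0062, 0.0734]	wrist_force: [-2.4, 4.1, 8.6]
tool_pos: [0.5105, 0.0061, 0.0734]	wrist_force: [-4.0, 7.3, 9.3]
tool_pos: [0.5109, 0.0055, 0.0733]	wrist_force: [-4.8, 5.9, 10.6]
tool_pos: [0.5115, 0.0046, 0.0732]	wrist_force: [-3.9, 5.9, 8.8]
tool_pos: [0.5121, 0.0038, 0.0732]	wrist_force: [-4.9, 6.7, 9.2]
tool_pos: [0.5127, 0.0028, 0.073]	wrist_force: [-3.5, 6.3, 8.2]
tool_pos: [0.5136, 0.001, 0.0723]	wrist_force: [1.3, -0.0, -3.1]
```

```bash
for i in 1 2 3; do python3 -m creep '[[[0,0,1,0],[0,0,0,0]]]'|egrep 'pos|force'|paste - -; done
```

```text
tool_pos: [0.5141, -0.0012, 0.0694]	wrist_force: [1.6, 0.9, -5.4]
tool_pos: [0.5142, -0.0016, 0.069]	wrist_force: [2.4, 0.7, -7.1]
tool_pos: [0.5144, -0.0018, 0.0686]	wrist_force: [1.6, 0.3, -5.9]
```

```bash
for i in 1 2 3 4 5 6; do python3 -m creep '[[[0,0,1,0],[0,0,0,0]]]'|egrep 'pos|force'|paste - -; done
```

```text
tool_pos: [0.5146, -0.0019, 0.0678]	wrist_force: [0.6, -0.1, -6.1]
tool_pos: [0.5146, -0.0019, 0.0668]	wrist_force: [0.7, -0.2, -5.6]
tool_pos: [0.5146, -0.0018, 0.0658]	wrist_force: [0.1, 0.2, -5.5]
tool_pos: [0.5147, -0.0018, 0.0648]	wrist_force: [0.1, 0.3, -5.3]
tool_pos: [0.5147, -0.0018, 0.0639]	wrist_force: [-0.2, -0.4, -5.4]
tool_pos: [0.5147, -0.0018, 0.0629]	wrist_force: [0.4, -0.3, -5.7]
```

```bash
for i in 1 2 3 4 5; do python3 -m creep '[[[0,0,1,0],[0,0,0,0]]]'|egrep 'pos|force'|paste - -; done
```

```text
tool_pos: [0.5147, -0.0018, 0.0619]	wrist_force: [-0.9, -0.5, -5.3]
tool_pos: [0.5151, -0.0017, 0.0616]	wrist_force: [-2.0, 1.4, -1.9]
tool_pos: [0.5153, -0.0019, 0.0607]	wrist_force: [-0.7, -0.7, 1.2]
tool_pos: [0.5154, -0.002, 0.0597]	wrist_force: [-1.1, -0.4, 4.0]
tool_pos: [0.5154, -0.0023, 0.0583]	wrist_force: [0.6, -1.7, 3.2]
```

```bash
for i in 1 2 3 4 5 6; do python3 -m creep '[[[0,0,1,0],[0,0,0,0]]]'|egrep 'pos|force'|paste - -; done
```

```text
tool_pos: [0.5153, -0.0023, 0.057]	wrist_force: [0.2, -2.8, 2.9]
tool_pos: [0.5144, -0.0017, 0.055]	wrist_force: [1.3, -1.8, -1.1]
tool_pos: [0.5144, -0.0016, 0.0544]	wrist_force: [0.5, -0.9, -0.8]
tool_pos: [0.5143, -0.0012, 0.053]	wrist_force: [1.2, 0.0, -3.7]
tool_pos: [0.5144, -0.0014, 0.0524]	wrist_force: [0.2, -0.3, -3.6]
tool_pos: [0.5145, -0.0017, 0.0518]	wrist_force: [0.5, 0.6, -3.3]
```

```bash
for i in 1 2 3 4 5; do python3 -m creep '[[[0,0,1,0],[0,0,0,0]]]'|egrep 'pos|force'|paste - -; done
```

```text
tool_pos: [0.5147, -0.0019, 0.0509]	wrist_force: [1.0, -0.3, -4.4]
tool_pos: [0.5146, -0.0018, 0.0498]	wrist_force: [-0.5, -0.5, -4.6]
tool_pos: [0.5148, -0.0018, 0.0497]	wrist_force: [-2.8, -0.4, 1.1]
tool_pos: [0.5148, -0.0018, 0.0496]	wrist_force: [-4.4, 0.3, 5.8]
tool_pos: [0.5148, -0.0019, 0.0496]	wrist_force: [-7.2, -0.4, 10.3]
```

```bash
python3 -m creep '[[[0,0,-2,0],[0,0,0,0]]]'|egrep 'pos|force'|paste - -; python3 -m creep '[[[0,0,0,0],[0,0,0,0],[0,0,0,0],[0,0,0,0]]]' 0.8;python3 -m creep '[[[0,0,-15,0],[0,0,-40,0],[0,0,-40,0],[0,0,-40,0],[0,0,-30,0],[0,0,0,0]]]'; python3 -m creep '[[[50,0,0,0],[50,0,0,0],[50,0,0,0],[50,0,0,0],[0,0,0,0]]]'
python3 - <<'E'
from h import *
from bench import snapshot,get_obs
ims=[]
for n in("top","scene"):
    s=snapshot(n);np.savez(n+"2.npz",**s);w=cloud(s);z=w[...,2];c=s["color"].astype(int)
    m=near(w,.5135,0,.075)&(z>.073)&(z<.0865);print(n,"block",rect(w,m))
    m=near(w,.5135,0,.05)&(z>.0885)&(z<.105);print("die",rect(w,m))
    u,v=map(int,proj(s,[.5135,0,.08]));ims.append(cv2.resize(s["color"][v-60:v+60,u-60:u+60,::-1],(400,400)))
cv2.imwrite("pics/p2.png",np.hstack(ims))
print(get_obs()["tool_pos"])
E
```

```text
tool_pos: [0.5151, -0.0018, 0.0496]	wrist_force: [-2.5, 0.0, 5.1]
time: 20.7
tool_pos: [0.5149, -0.0018, 0.0488]
ee_rot: [3.141, -0.0, 2.164]
wrist_force: [0.2, -0.1, -0.5]
width: 0.0753
time: 21.45
tool_pos: [0.5166, -0.002, 0.2181]
ee_rot: [3.135, 0.005, 2.164]
wrist_force: [-0.0, 0.5, 0.2]
width: 0.0752
time: 22.08
tool_pos: [0.4008, 0.1659, 0.2128]
ee_rot: [-3.14, -0.001, 2.17]
wrist_force: [-0.9, -0.0, -0.1]
width: 0.0755
top block (array([513.6,  -1.3]), array([ 56.5, 110. ]), 34.1, 1619, np.float64(80.9), array([512.5,  -1. ]))
die (array([513.1,  -3.4]), array([36.3, 36.4]), 34.1, 437, np.float64(92.7), array([513. ,  -2.8]))
scene block (array([513.8,  -2.6]), array([ 58.2, 112.3]), 34.2, 982, np.float64(80.8), array([520.4,  -5.5]))
die (array([513.8,  -3.8]), array([37.1, 37.4]), 33.9, 285, np.float64(92.6), array([515.2,  -4. ]))
[0.40255989 0.16381292 0.21293031]
```

View pics/p2.png

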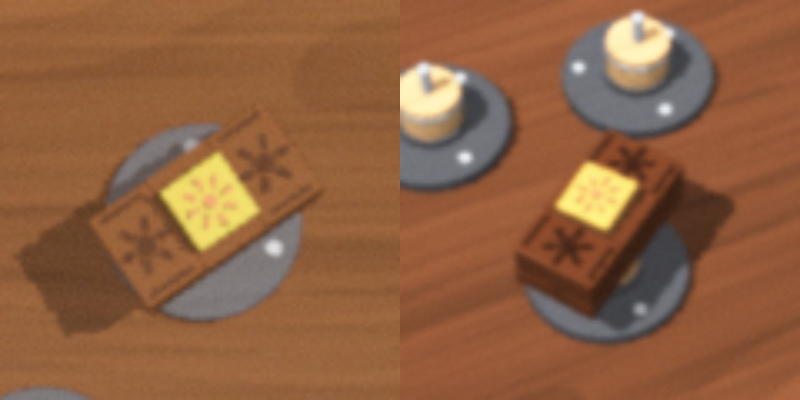

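```bash
python3 -m creep '[[[-50,0,0,0],[-50,0,0,0],[-50,0,0,0],[-49,0,10,0],[0,0,40,0],[0,0,40,0],[0,0,0,0],[0,0,0,0]]]' 0.6; python3 to.py 513.8 -2.8 84 124
```

```text
time: 23.18
tool_pos: [0.5151, -0.002, 0.1251]
ee_rot: [3.141, 0.001, 2.163]
wrist_force: [0.6, -0.1, 0.1]
width: 0.0561
t 23.18 pos [515.1  -2.  125.1] rpy [1.7994e+02 6.0000e-02 1.2393e+02] F [ 0.6 -0.1  0.1] w 56.1
rows: dx 0.0 dy -1.5 dz 41.1 turn -0.1
```

```bash
python3 -m creep '[[[0,-1,20,0],[0,0,15,0],[0,0,3,0],[0,0,0,0],[0,0,0,0]]]'|egrep 'pos|force'|paste - -; for i in 1 2; do python3 -m creep '[[[0,0,1,0],[0,0,0,0]]]'|egrep 'pos|force'|paste - -; done; python3 to.py 513.8 -2.8 84 124
```

```text
tool_pos: [0.514, -0.0015, 0.0869]	wrist_force: [0.4, -0.3, 0.4]
tool_pos: [0.5135, -0.0015, 0.0851]	wrist_force: [0.2, 0.4, 0.2]
tool_pos: [0.5134, -0.0015, 0.0839]	wrist_force: [-1.0, 0.6, -0.5]
t 24.30 pos [513.4  -1.5  83.9] rpy [-1.80e+02 -1.00e-02  1.24e+02] F [-1.   0.6 -0.5] w 56.2
rows: dx -1.3 dy -0.3 dz -0.1 turn 0.0
```

```bash
python3 -m creep '[[[-1,0,0.5,0],[0,0,0,0],[0,0,0,0],[0,0,0,0],[0,0,0,0],[0,0,0,0]]]' 0.2; python3 -m creep '[[[0,0,-2,0],[0,0,-3,0],[0,0,-5,0],[0,0,-8,0],[0,0,-12,0],[0,0,-15,0],[0,0,-15,0],[0,0,0,0]]]';python3 to.py 504 -291.6 60 114
python3 - <<'E'
from h import *
from bench import snapshot
s=snapshot("scene");u,v=map(int,proj(s,[.5135,0,.1]));cv2.imwrite("pics/p3.png",cv2.resize(s["color"][v-60:v+60,u-60:u+60,::-1],(480,480)))
E
```

```text
time: 25.05
tool_pos: [0.514, -0.0024, 0.0834]
ee_rot: [3.142, 0.0, 2.164]
wrist_force: [0.1, -0.5, -1.0]
width: 0.0358
time: 26.05
tool_pos: [0.5152, -0.0025, 0.1458]
ee_rot: [3.138, 0.003, 2.164]
wrist_force: [-0.8, 0.2, -2.0]
width: 0.0357
t 26.05 pos [515.2  -2.5 145.8] rpy [1.7981e+02 1.6000e-01 1.2400e+02] F [-0.8  0.2 -2. ] w 35.7
rows: dx -233.4 dy -171.0 dz 85.8 turn 10.0
```

View pics/p3.png

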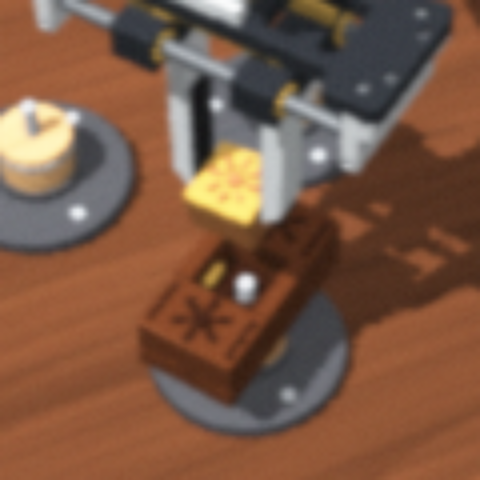

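```bash
python3 -m creep '[[[-13,-10,0,0],[-34,-25,0,0],[-42,-31,0,0],[-45,-33,0,0],[-42,-31,0,0],[-34,-25,0,0],[-18,-13,0,0],[-5,-3,0,0]]]'>/dev/null; python3 -m creep '[[[0,0,10,5],[0,0,30,5],[0,0,30,0],[0,0,20,0],[0,0,5,0],[0,0,0,0],[0,0,0,0],[0,0,0,0]]]'; python3 to.py 504 -291.6 21 114
```

```text
time: 28.1
tool_pos: [0.5032, -0.2915, 0.0497]
ee_rot: [3.14, 0.002, 1.99]
wrist_force: [-0.9, -0.1, -2.4]
width: 0.0359
t 28.10 pos [ 503.2 -291.5   49.7] rpy [1.7993e+02 1.0000e-01 1.1401e+02] F [-0.9 -0.1 -2.4] w 35.9
rows: dx -0.5 dy 0.7 dz 28.7 turn 0.0
```

```bash
python3 -m creep '[[[0,0.5,10,0],[0,0,10,0],[0,0,4,0],[0,0,1,0],[0,0,0,0],[0,0,0,0]]]'|egrep 'pos|force'|paste - -; for i in 1 2 3 4 5; do python3 -m creep '[[[0,0,1,0],[0,0,0,0]]]'|egrep 'pos|force'|paste - -; done
```

```text
tool_pos: [0.5031, -0.2911, 0.0236]	wrist_force: [-1.2, -0.4, 1.5]
tool_pos: [0.5031, -0.291, 0.0234]	wrist_force: [-2.5, 1.4, 4.8]
tool_pos: [0.5031, -0.2909, 0.0232]	wrist_force: [-3.5, 3.0, 8.2]
tool_pos: [0.5031, -0.2909, 0.0231]	wrist_force: [-3.7, 3.3, 12.0]
tool_pos: [0.5033, -0.2909, 0.0228]	wrist_force: [-5.1, 4.0, 15.3]
tool_pos: [0.5038, -0.2911, 0.0225]	wrist_force: [-4.5, 3.8, 16.5]
```

```bash
python3 -m creep '[[[0,0,-4,0],[0,0,0,0]]]'|egrep 'pos|force'|paste - -
python3 - <<'E'
from h import *
from bench import snapshot
ims=[]
for n in("top","scene"):
    s=snapshot(n);w=cloud(s);c=s["color"].astype(int);z=w[...,2]
    u,v=map(int,proj(s,[.504,-.2916,.02]));ims.append(cv2.resize(s["color"][v-60:v+60,max(u-60,0):u+60,::-1],(400,400)))
    m=near(w,.504,-.2916,.02)&(z>.02)&(z<.04)&(c[...,2]<120)&(c[...,0]>150);print(n,rect(w,m) if m.sum()>3 else 0)
    print(np.linalg.lstsq(np.c_[w[m][:,:2],np.ones(m.sum())],z[m],rcond=None)[0])
cv2.imwrite("pics/p4.png",np.hstack(ims))
E
```

```text
tool_pos: [0.5036, -0.2912, 0.0229]	wrist_force: [-0.1, 0.8, 4.7]
top (array([ 506.4, -276.9]), array([11.7, 20.6]), 58.0, 14, np.float64(31.3), array([ 503.4, -276.9]))
[-0.00106173 -0.16772224 -0.01448638]
scene 0
[0. 0. 0.]
```

View pics/p4.png

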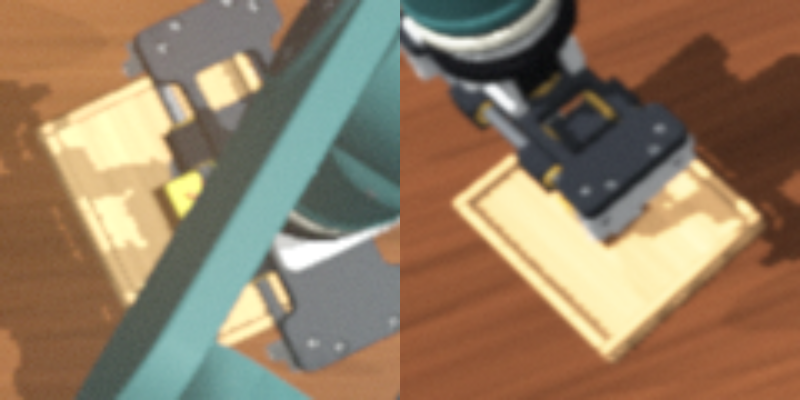

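The die's brass face is visible in the grip at (185,195) in the left crop, inside the tray. It is slightly tilted, with one edge already on the floor. The residual drop is only a few mm, so I'll release.

```bash
python3 -m creep '[[[0,0,1,0],[0,0,0,0],[0,0,0,0],[0,0,0,0],[0,0,0,0]]]' 0.5; python3 -m creep '[[[0,0,-5,0],[0,0,-20,0],[0,0,-40,0],[0,0,-50,0],[0,0,-50,0],[0,0,0,0]]]'|tail -2; python3 -m creep '[[[50,0,0,0],[50,0,0,0],[50,0,0,0],[50,0,0,0],[50,0,0,0],[0,0,0,0],[0,0,0,0],[0,0,0,0]]]'
python3 - <<'E'
from h import *
from bench import snapshot
for n in("top","scene"):
    s=snapshot(n);w=cloud(s);c=s["color"].astype(int);z=w[...,2]
    cv2.imwrite(f"pics/{n}5.png",s["color"][:,:,::-1])
    m=near(w,.504,-.2916,.045)&(z>.022)&(z<.04);print(n,"die",rect(w,m))
    print(" slope",np.linalg.lstsq(np.c_[w[m][:,:2],np.ones(m.sum())],z[m],rcond=None)[0])
    m=near(w,.5135,0,.075)&(z>.073)&(z<.0865);print("block",rect(w,m))
    for q in((.7245,.134),(.7405,-.009),(.741,-.127)):
        m=near(w,*q,.06)&(z>.02); print("by",rect(w,m))
E
```

```text
time: 31.08
tool_pos: [0.5029, -0.2909, 0.0214]
ee_rot: [3.142, -0.0, 1.99]
wrist_force: [-0.3, -0.9, 0.1]
width: 0.0466
wrist_force: [0.1, 0.6, 0.0]
width: 0.0466
time: 32.83
tool_pos: [0.4016, -0.0635, 0.186]
ee_rot: [-3.141, -0.0, 1.988]
wrist_force: [0.2, 0.6, -0.2]
width: 0.0469
top die (array([ 502.8, -290.2]), array([35.9, 37.7]), 24.2, 430, np.float64(30.2), array([ 502.4, -289.4]))
 slope [ 0.0108755  -0.01652356  0.01968452]
block (array([513.5,  -1.3]), array([ 56.2, 109.9]), 34.1, 1358, np.float64(80.8), array([515.3,   3. ]))
by (array([724.6, 134.6]), array([94.6, 93.5]), 40.4, 1048, np.float64(35.9), array([734.6, 139.3]))
by (array([739.8,  -8.4]), array([44.7, 45.1]), 89.2, 632, np.float64(60.3), array([736.4,  -8.4]))
by (array([ 741. , -126.5]), array([71.1, 53.2]), 28.1, 1155, np.float64(39.7), array([ 738.3, -125.8]))
scene die (array([ 502.9, -291.1]), array([38.8, 36.2]), 23.1, 328, np.float64(29.9), array([ 505.1, -290.7]))
 slope [-0.05043117 -0.01596413  0.05039094]
block (array([514.2,  -2.2]), array([ 58.1, 111.9]), 33.5, 1056, np.float64(80.7), array([517.2,  -4.4]))
by (array([724.9, 133.2]), array([94. , 94.1]), 85.9, 934, np.float64(36.3), array([717.8, 143.1]))
by (array([744.3, -10.4]), array([45.4, 44.3]), 27.6, 656, np.float64(60.4), array([747.6, -13.1]))
by (array([ 741.8, -127.6]), array([70.7, 52.7]), 28.1, 1236, np.float64(39.7), array([ 745.1, -128.6]))
```

View pics/scene5.png

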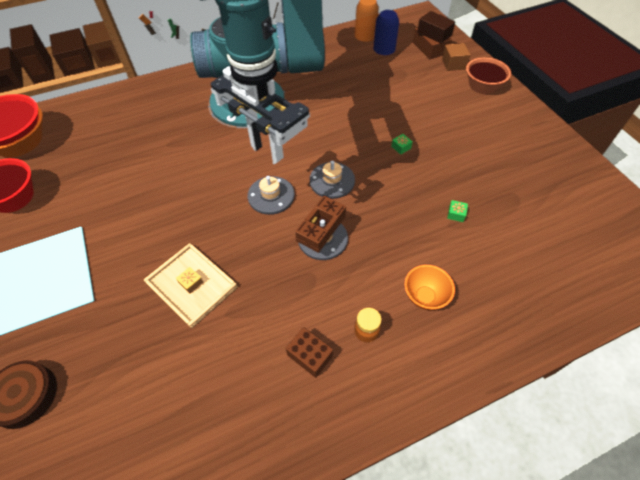

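The die lies flat and face up in the tray at (190,279). The empty block is on the stand at (322,225), the bystanders haven't moved, and the robot is touching nothing.

```bash
python3 -c "
from bench import ticket,get_obs
print(get_obs()['time'],ticket.close_job())"
```

```text
the job is handed in; nothing more can be done
32.925 None
```

The job is done and handed in at 32.9 s of the 72 s allowed; no verdict was reported.

- **Knock-out:** I set the block on the farthest stand and felt for the hole with light contact. The first probe caught the hole's edge off centre, and sliding back found it. I then pressed the block home. The measured force on the stand or pin stayed at about 16 N or less, against the 40 N limit.
- **Die:** I lifted it by its raised sides and laid it in the tray.

**Last checks:**
- **Block:** its face is at 81 mm, so it is fully home on the post. It stayed there empty.
- **Die:** it lies face up and flat, with its face at 30 mm. It is 1–2 mm from the tray centre, about the limit of the camera calibration.
- **Bowl, jar and spare block:** they are where they started, to within about 0.5 mm.
- **Robot:** it is touching nothing.

**One disagreement:** the die met the tray floor about 3 mm earlier than I had worked out. It seems to have tilted slightly in the grip, so one edge settled by an estimated 3–6 mm on release, below the 10 mm drop limit. I also pressed it against the tray with about 18 N before letting go.

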